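# Fill the colour-coded spice caddy

## Robot

A 6-joint arm with a two-finger parallel gripper is mounted at the origin on a cart in front of the work surface, level with it; the furniture and walls round the work are solid. World frame = base frame: x ahead of the robot, y to its left, z up, the work surface at z = 0. Lengths are in m, angles in degrees, forces in N, time in s.
With the tool pointing down it reaches from about 0.3 to 0.75 m from the base axis. Payload 8.5 kg.
Tool frame: the origin (TCP) lies on the centre line of the jaws, within the pads' length; the fingertips stand 19 mm ahead of it and the grasp point (between the pads) is the TCP (env.tcp_to_tips is the z of the fingertips in the tool frame, in m); z points along the fingers, y is the line along which they close (so a half turn about z gives the same grasp; the last joint's range is limited). The gripper opens to 85 mm and grips with 20 to 120 N. Pads are 22 mm wide; open, the fingers measure 114 mm over their backs; the gripper's body (76 mm by 85 mm) begins 54 mm behind the grasp point. The pads swing forward as they close: fully open they stand 13 mm farther back than shut.
Start: joints at [-87.794, 21.807, 74.336, -0, 83.858, -12.336], TCP at [0.138, -0.532, 0.25] pointing down, gripper open.
Joint ranges: [-178.18, 178.18], [-50.72, 133.34], [12.68, 142.11], [-81.47, 261.47], [9.98, 163.14], [-165.26, 165.26]. Speed limits (degrees/s): [136.94, 136.94, 180, 180, 180, 180].

## Interface

Orientations are given as a 3x3 rotation matrix whose columns are the frame's x, y, z axes.
In Python, from rig import env gives the robot as it stands.
- The arm moves only by the tool servo_tool, never from a script. Its argument "steps" is a list of rows, each an object of numbers: "tx", "ty", "tz": the shift along the world's x, y, z in cm; "yaw": the turn about the world's z in degrees; "claw": the finger opening in cm, from 0 to 8.54. In form: [{"tx": .., "ty": .., "tz": .., "yaw": .., "claw": ..}, ...]. A call has 1 to 20 rows; each row shifts and turns the commanded pose from where the row before left it; what a row does not reach is not made up. A row lasts 1/10 s, in which the tool goes at most 50 mm and 8.59 degrees, less where a joint would pass 70% of its speed; a pose out of reach is approached as far as the arm can. A call with a gripper value outside its range is refused whole. The fingers move at their own pace and stop on an object; "newtons" is the grip in N (left out, the last holds). Time passes only in rows, so rows that do not move let the fingers close. It gives the time, the measured TCP pose, the force, the opening and the grip force at its end, in the units of the state.
- env.observe(): the state, without advancing time (a new reading comes with each control period).
- env.get_image(name): name is "scene" or "top"; returns (picture, depth): 420x560x3 uint8, red, green, blue; 420x560 float32, m along the optical axis (not along the pixel's ray), 0 where there is no reading.
- env.camera_model(name): a dict with "fovy" (degrees; the focal length in pixels is half the picture's height over the tangent of half this angle, whatever the lens; pixels are square), "cx", "cy" (the principal point, pixels), "dist_coeffs" ([k1, k2, p1, p2, k3] as OpenCV has them; the pictures are not rectified), "T" (4x4, takes a point from camera to world coordinates). Camera axes: x right, y down, z forward; pixel columns grow to the right and rows downward; lengths in m; the calibration is good to about 2 mm. A picture is of the moment at which its call begins. camera_model takes no time and is no camera call.
- env.close_job(): hands the job in; it is judged then, once.
The state is a dict: "time_s": time; "q": joint angles; "qvel": joint speeds; "joint_efforts": joint torques, N m; "position": TCP position; "tool_rot": TCP orientation; "ft_force": force on the tool from outside, world axes, zero at the start; "wrist_torque": the same for the moment, N m; "grip_width": finger opening in m; "gripper_force": force on a finger pad.
Only numpy, scipy, OpenCV 4.12 (cv2) and the standard library are available. Lean on these libraries where they do the work, as an engineer would, in place of code of your own. Each camera call takes 0.05 s, during which the arm holds its last target. There are 200 camera calls.

## Task

Gather the spice jars with a red, a yellow and a blue sticker on the cap into the wooden caddy, standing each one upright in the well whose round pad has the same colour as its sticker. Never let a jar tip over, and leave the jars with a green and a white sticker standing where they are.

Things in the scene. Friction and masses are not known exactly. Their poses are not given: they have to be found in the camera images.
- jar_red: Clear spice jar with a paper label and a black screw cap, round, 41 mm diameter over its whole height, 105 mm tall, about 0.11 kg, standing upright; a round red sticker (32 mm) on top of the cap. It belongs in the caddy well with the red pad. Its label's picture does not matter. Origin: centre of its underside, z up along the jar. May be gripped anywhere on the cap or the glass.
- jar_yellow: Clear spice jar with a paper label and a black screw cap, round, 41 mm diameter over its whole height, 105 mm tall, about 0.11 kg, standing upright; a round yellow sticker (32 mm) on top of the cap. It belongs in the caddy well with the yellow pad. Its label's picture does not matter. Origin: centre of its underside, z up along the jar. May be gripped anywhere on the cap or the glass.
- jar_blue: Clear spice jar with a paper label and a black screw cap, round, 41 mm diameter over its whole height, 105 mm tall, about 0.11 kg, standing upright; a round blue sticker (32 mm) on top of the cap. It belongs in the caddy well with the blue pad. Its label's picture does not matter. Origin: centre of its underside, z up along the jar. May be gripped anywhere on the cap or the glass.
- pad_red: Red round pad, 56 mm diameter, 3 mm thick, fixed on the floor of one of the caddy's three wells; the red jar stands on it. Origin: centre of the pad's underside, also the centre of the well; a jar standing on it has its underside 3 mm above this origin, 8 mm above the worktop. Axes parallel to the caddy's.
- pad_yellow: Yellow round pad, 56 mm diameter, 3 mm thick, fixed on the floor of one of the caddy's three wells; the yellow jar stands on it. Origin: centre of the pad's underside, also the centre of the well; a jar standing on it has its underside 3 mm above this origin, 8 mm above the worktop. Axes parallel to the caddy's.
- pad_blue: Blue round pad, 56 mm diameter, 3 mm thick, fixed on the floor of one of the caddy's three wells; the blue jar stands on it. Origin: centre of the pad's underside, also the centre of the well; a jar standing on it has its underside 3 mm above this origin, 8 mm above the worktop. Axes parallel to the caddy's.
- caddy: Low open wooden caddy, fixed to the worktop, 70 mm (its x) by 206 mm (its y, 230 mm with the wire loops at its ends) and 35 mm high, with 5 mm walls and floor. Two dividers make three wells in a row along its y, each 60 mm (x) by 62 mm (y) inside, centres 67 mm apart. Which well has which pad changes. Origin: centre of its underside.
- jar_green: Clear spice jar with a paper label and a black screw cap, round, 41 mm diameter over its whole height, 105 mm tall, about 0.11 kg, standing upright; a round green sticker (32 mm) on top of the cap. No pad has its colour: it does not belong in the caddy and stays where it is. Origin: centre of its underside.
- jar_white: Clear spice jar with a paper label and a black screw cap, round, 41 mm diameter over its whole height, 105 mm tall, about 0.11 kg, standing upright; a round white sticker (32 mm) on top of the cap. No pad has its colour: it does not belong in the caddy and stays where it is. Origin: centre of its underside.

How it is judged:
By the outcome, as a careful person would: the job done as asked, in the order asked, and still so for the second after the job is handed in, with the robot touching nothing.
It also fails if it takes over 77 s, if anything falls off the work surface, if the arm or the gripper's body presses on something with over 40 N, if the wrist force passes 120 N, or if a joint passes its speed limit or range.

## Working session

There is one attempt and no reset: what is moved stays moved. The work goes in short steps, Python scripts to look and compute and a tool call to move; the robot and the scene stay as the last step left them, time stands still between calls to the robot, and variables do not carry over. Pictures are saved under pics/ and viewed, at most 14 in all, crops included, and the job is handed in when it is done.

Besides the shell and the picture viewer there is one more tool, called after "Request:" as name([rows], argument=value, ...), one row to a line, values as JSON. servo_tool: Moves the arm, as the interface text tells. Its arguments: {"type":"object","properties":{"steps":{"type":"array"},"newtons":{"type":"number"}},"required":["steps"]}

```bash
mkdir -p pics; python3 - <<'E'
from rig import env
import cv2,numpy as np
for n in("top","scene"):
    im,d=env.get_image(n); cv2.imwrite(f"pics/{n}0.png",im[:,:,::-1]); np.savez(f"{n}0.npz",im=im,d=d)
    c=env.camera_model(n); print(n,{k:np.round(v,4).tolist() for k,v in c.items()})
s=env.observe(); print(s["time_s"],s["position"],s["tool_rot"],s["grip_width"])
E
```

```text
top {'fovy': 49.1716, 'cx': 283.5518, 'cy': 206.8008, 'dist_coeffs': [-0.0667, 0.0, 0.0, 0.0, 0.0], 'T': [[0.004, -0.981, 0.1939, 0.3642], [-0.9997, -0.0087, -0.0237, -0.185], [0.0249, -0.1937, -0.9807, 0.8654], [0.0, 0.0, 0.0, 1.0]]}
scene {'fovy': 43.0904, 'cx': 285.1976, 'cy': 209.0538, 'dist_coeffs': [-0.1872, 0.0, 0.0, 0.0, 0.0], 'T': [[-0.8409, -0.3412, 0.42, 0.0734], [-0.5411, 0.5419, -0.6431, 0.4995], [-0.0081, -0.7681, -0.6403, 0.706], [0.0, 0.0, 0.0, 1.0]]}
0.1 [ 0.13808111 -0.5321463   0.2497929 ] [[ 9.67967183e-01  2.51076733e-01 -7.58417718e-05]
 [ 2.51076627e-01 -9.67966393e-01  1.26034414e-03]
 [ 2.43030802e-04 -1.23901386e-03 -9.99999203e-01]] 0.0855436949941898
```

View pics/top0.png

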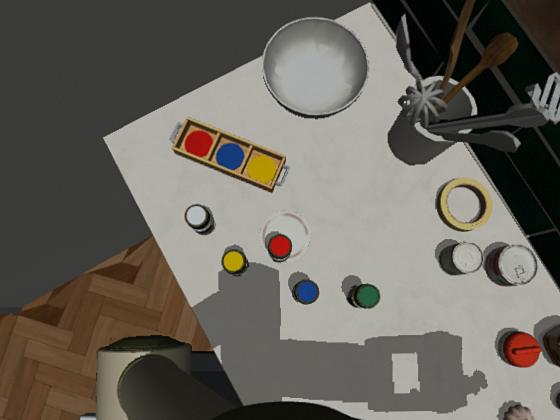

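View pics/scene0.png

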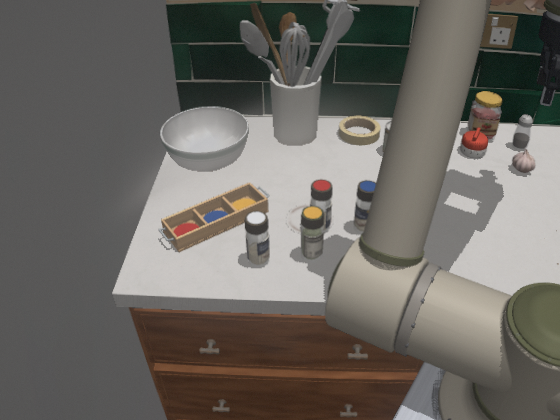

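The top view shows stickers at red (280,246), yellow (234,260), blue (306,292), green (367,295) and white (200,216). The pads are red (198,142), blue (230,155) and yellow (263,167). A pale saucer lies at about (286,232), next to or under the red jar.

```bash
cat > h.py <<'E'
from rig import env
import cv2,numpy as np
def K(n,shape):
    c=env.camera_model(n); f=shape[0]/2/np.tan(np.radians(c["fovy"]/2))
    return np.array([[f,0,c["cx"]],[0,f,c["cy"]],[0,0,1]]),np.array(c["dist_coeffs"]),np.array(c["T"])
def onplane(n,uv,z,shape=(420,560)):
    k,d,T=K(n,shape); p=cv2.undistortPoints(np.array([[uv]],float),k,d)[0,0]
    r=T[:3,:3]@[p[0],p[1],1]; return T[:3,3]+r*(z-T[2,3])/r[2]
def depthpt(n,uv,dep):
    k,d,T=K(n,dep.shape); p=cv2.undistortPoints(np.array([[uv]],float),k,d)[0,0]
    u,v=np.round(uv).astype(int); z=np.median(dep[v-2:v+3,u-2:u+3]); return (T@[p[0]*z,p[1]*z,z,1])[:3]
def blobs(im,lo=60):
    hsv=cv2.cvtColor(im,cv2.COLOR_RGB2HSV); H,S,V=cv2.split(hsv); out=[]
    for name,m in dict(red=((H<8)|(H>172)),yellow=(H>20)&(H<33),blue=(H>105)&(H<125),green=(H>60)&(H<90)).items():
        mm=(m&(S>150)&(V>lo)).astype(np.uint8); n,l,st,ce=cv2.connectedComponentsWithStats(mm)
        for i in range(1,n):
            if st[i,4]>150: out.append((name,ce[i],st[i]))
    return out
E
python3 - <<'E'
from h import *
z=np.load("top0.npz"); im,d=z["im"],z["d"]
for n,c,st in blobs(im):
    if st[4]<3000: print(n,c.round(1),st[2:],"depthpt",depthpt("top",c,d).round(4),"z.105",onplane("top",c,.105).round(4)[:2],"z.008",onplane("top",c,.008).round(4)[:2])
for n,uv in dict(white=(198,215),saucer=(296,228),sauc2=(268,228),saucL=(263,235),saucR=(309,235),saucT=(286,212),table=(330,230),under=(290,265)).items(): print(n,depthpt("top",uv,d).round(4))
E
```

```text
red [198.2 143. ] [ 28  26 553] depthpt [ 0.6591 -0.0384  0.0092] z.105 [ 0.6261 -0.0548] z.008 [ 0.6595 -0.0382]
red [279.8 245.4] [ 20  20 312] depthpt [ 0.4489 -0.1973  0.107 ] z.105 [ 0.4491 -0.1973] z.008 [ 0.4599 -0.1989]
red [522.5 349.7] [ 36  35 896] depthpt [ 0.272  -0.625   0.0576] z.105 [ 0.2774 -0.5992] z.008 [ 0.2663 -0.652 ]
yellow [261.5 168.5] [ 29  28 611] depthpt [ 0.6087 -0.1627  0.0089] z.105 [ 0.5813 -0.1652] z.008 [ 0.6089 -0.1627]
yellow [232.9 260.8] [ 21  21 334] depthpt [ 0.4229 -0.1203  0.1064] z.105 [ 0.423  -0.1202] z.008 [ 0.4305 -0.1119]
blue [230.  155.8] [ 27  26 534] depthpt [ 0.6335 -0.1011  0.0096] z.105 [ 0.6035 -0.1105] z.008 [ 0.634 -0.101]
blue [306.8 291.3] [ 19  20 300] depthpt [ 0.374  -0.2418  0.1066] z.105 [ 0.374 -0.242] z.008 [ 0.3752 -0.2492]
white [ 0.4989 -0.06    0.1068]
saucer [ 0.4942 -0.2297  0.0006]
sauc2 [ 0.4936 -0.1764  0.0017]
saucL [ 0.4802 -0.1671  0.0014]
saucR [ 0.481  -0.2545  0.0005]
saucT [ 0.5249 -0.2106  0.0013]
table [ 0.4908 -0.2947  0.0006]
under [ 0.4239 -0.2184  0.0013]
```

```bash
python3 -c "
import cv2
a=cv2.imread('pics/top0.png')[100:320,150:420];cv2.imwrite('pics/c0.png',cv2.resize(a,None,fx=2.7,fy=2.7,interpolation=2))"
```

```text
(no output)
```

View pics/c0.png

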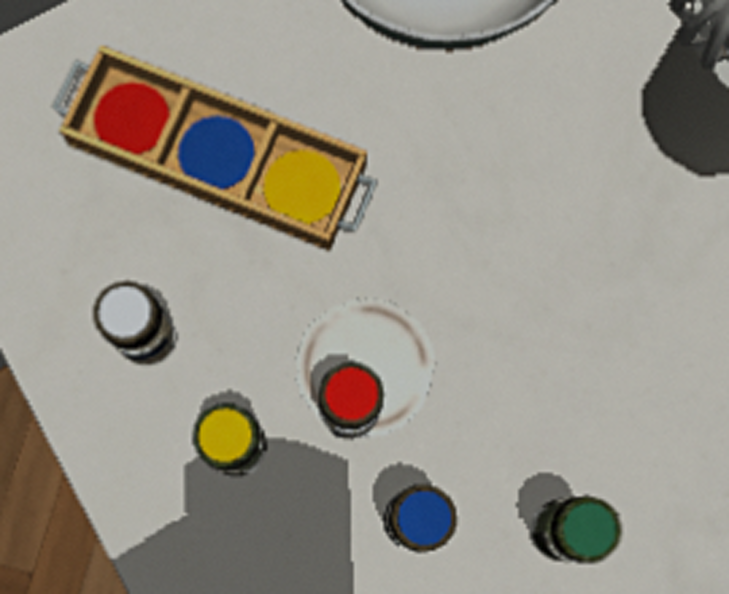

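The pads sit 67 mm apart and the cap heights read about 0.106 m, both as specified. The saucer is only a flat ring mark. I'll use one yaw (closing across the caddy, −22°) for every jar, and go to red first.

Request:
servo_tool([
  {"tx": 1.95, "ty": 2.1, "tz": -0.2, "yaw": 3.33, "claw": 7},
  {"tx": 1.95, "ty": 2.1, "tz": -0.2, "yaw": 3.33, "claw": 7},
  {"tx": 1.95, "ty": 2.1, "tz": -0.2, "yaw": 3.33, "claw": 7},
  {"tx": 1.95, "ty": 2.1, "tz": -0.2, "yaw": 3.33, "claw": 7},
  {"tx": 1.95, "ty": 2.1, "tz": -0.2, "yaw": 3.33, "claw": 7},
  {"tx": 1.95, "ty": 2.1, "tz": -0.2, "yaw": 3.33, "claw": 7},
  {"tx": 1.95, "ty": 2.1, "tz": -0.2, "yaw": 3.33, "claw": 7},
  {"tx": 1.95, "ty": 2.1, "tz": -0.2, "yaw": 3.33, "claw": 7},
  {"tx": 1.95, "ty": 2.1, "tz": -0.2, "yaw": 3.33, "claw": 7},
  {"tx": 1.95, "ty": 2.1, "tz": -0.2, "yaw": 3.33, "claw": 7},
  {"tx": 1.95, "ty": 2.1, "tz": -0.2, "yaw": 3.33, "claw": 7},
  {"tx": 1.95, "ty": 2.1, "tz": -0.2, "yaw": 3.33, "claw": 7},
  {"tx": 1.95, "ty": 2.1, "tz": -0.2, "yaw": 3.33, "claw": 7},
  {"tx": 1.95, "ty": 2.1, "tz": -0.2, "yaw": 3.33, "claw": 7},
  {"tx": 1.95, "ty": 2.1, "tz": -0.2, "yaw": 3.33, "claw": 7},
  {"tx": 1.95, "ty": 2.1, "tz": -0.2, "yaw": 3.33, "claw": 7},
  {"claw": 7},
  {"claw": 7},
  {"claw": 7},
], newtons=30)

```text
invalid input at $.steps[16]: expected keys tx, ty, tz, yaw, claw
```

Request:
servo_tool([
  {"tx": 1.95, "ty": 2.1, "tz": -0.2, "yaw": 3.33, "claw": 7},
  {"tx": 1.95, "ty": 2.1, "tz": -0.2, "yaw": 3.33, "claw": 7},
  {"tx": 1.95, "ty": 2.1, "tz": -0.2, "yaw": 3.33, "claw": 7},
  {"tx": 1.95, "ty": 2.1, "tz": -0.2, "yaw": 3.33, "claw": 7},
  {"tx": 1.95, "ty": 2.1, "tz": -0.2, "yaw": 3.33, "claw": 7},
  {"tx": 1.95, "ty": 2.1, "tz": -0.2, "yaw": 3.33, "claw": 7},
  {"tx": 1.95, "ty": 2.1, "tz": -0.2, "yaw": 3.33, "claw": 7},
  {"tx": 1.95, "ty": 2.1, "tz": -0.2, "yaw": 3.33, "claw": 7},
  {"tx": 1.95, "ty": 2.1, "tz": -0.2, "yaw": 3.33, "claw": 7},
  {"tx": 1.95, "ty": 2.1, "tz": -0.2, "yaw": 3.33, "claw": 7},
  {"tx": 1.95, "ty": 2.1, "tz": -0.2, "yaw": 3.33, "claw": 7},
  {"tx": 1.95, "ty": 2.1, "tz": -0.2, "yaw": 3.33, "claw": 7},
  {"tx": 1.95, "ty": 2.1, "tz": -0.2, "yaw": 3.33, "claw": 7},
  {"tx": 1.95, "ty": 2.1, "tz": -0.2, "yaw": 3.33, "claw": 7},
  {"tx": 1.95, "ty": 2.1, "tz": -0.2, "yaw": 3.33, "claw": 7},
  {"tx": 1.95, "ty": 2.1, "tz": -0.2, "yaw": 3.33, "claw": 7},
  {"tx": 0, "ty": 0, "tz": 0, "yaw": 0, "claw": 7},
  {"tx": 0, "ty": 0, "tz": 0, "yaw": 0, "claw": 7},
  {"tx": 0, "ty": 0, "tz": 0, "yaw": 0, "claw": 7},
], newtons=30)

```text
time_s: 2.0
position: [0.4497, -0.1968, 0.2182]
tool_rot: [[0.379, 0.926, -0.0], [0.926, -0.379, 0.0], [-0.0, -0.0, -1.0]]
ft_force: [-0.5, 0.3, -0.2]
grip_width: 0.0699
gripper_force: 0.0
```

Request:
servo_tool([
  {"tx": -0.07, "ty": -0.05, "tz": -3, "yaw": 0, "claw": 7},
  {"tx": 0, "ty": 0, "tz": -3, "yaw": 0, "claw": 7},
  {"tx": 0, "ty": 0, "tz": -2.5, "yaw": 0, "claw": 7},
  {"tx": 0, "ty": 0, "tz": -2, "yaw": 0, "claw": 7},
  {"tx": 0, "ty": 0, "tz": -1.8, "yaw": 0, "claw": 7},
  {"tx": 0, "ty": 0, "tz": -1, "yaw": 0, "claw": 7},
  {"tx": 0, "ty": 0, "tz": 0, "yaw": 0, "claw": 7},
  {"tx": 0, "ty": 0, "tz": 0, "yaw": 0, "claw": 5},
  {"tx": 0, "ty": 0, "tz": 0, "yaw": 0, "claw": 4.6},
  {"tx": 0, "ty": 0, "tz": 0, "yaw": 0, "claw": 4.3},
  {"tx": 0, "ty": 0, "tz": 0, "yaw": 0, "claw": 4},
  {"tx": 0, "ty": 0, "tz": 0, "yaw": 0, "claw": 3.5},
  {"tx": 0, "ty": 0, "tz": 0, "yaw": 0, "claw": 3},
  {"tx": 0, "ty": 0, "tz": 0, "yaw": 0, "claw": 3},
  {"tx": 0, "ty": 0, "tz": 0, "yaw": 0, "claw": 3},
  {"tx": 0, "ty": 0, "tz": 0, "yaw": 0, "claw": 3},
], newtons=30)

```text
time_s: 3.6
position: [0.4494, -0.1969, 0.086]
tool_rot: [[0.377, 0.926, 0.0], [0.926, -0.377, -0.001], [-0.0, 0.001, -1.0]]
ft_force: [-2.2, -0.7, 7.2]
grip_width: 0.0404
gripper_force: 29.3
```

Request:
servo_tool([
  {"tx": 0, "ty": 0, "tz": 1, "yaw": 0, "claw": 3},
  {"tx": 0, "ty": 0, "tz": 2, "yaw": 0, "claw": 3},
  {"tx": 0, "ty": 0, "tz": 3, "yaw": 0, "claw": 3},
  {"tx": 0, "ty": 0, "tz": 3, "yaw": 0, "claw": 3},
  {"tx": 0, "ty": 0, "tz": 3, "yaw": 0, "claw": 3},
  {"tx": 0.9, "ty": 0.7, "tz": 1, "yaw": 0, "claw": 3},
  {"tx": 1.9, "ty": 1.45, "tz": 0, "yaw": 0, "claw": 3},
  {"tx": 2, "ty": 1.5, "tz": 0, "yaw": 0, "claw": 3},
  {"tx": 2, "ty": 1.5, "tz": 0, "yaw": 0, "claw": 3},
  {"tx": 2, "ty": 1.5, "tz": 0, "yaw": 0, "claw": 3},
  {"tx": 2, "ty": 1.5, "tz": 0, "yaw": 0, "claw": 3},
  {"tx": 2, "ty": 1.5, "tz": 0, "yaw": 0, "claw": 3},
  {"tx": 2, "ty": 1.5, "tz": 0, "yaw": 0, "claw": 3},
  {"tx": 2, "ty": 1.5, "tz": 0, "yaw": 0, "claw": 3},
  {"tx": 2, "ty": 1.5, "tz": 0, "yaw": 0, "claw": 3},
  {"tx": 1.5, "ty": 1.2, "tz": 0, "yaw": 0, "claw": 3},
  {"tx": 0.7, "ty": 0.5, "tz": 0, "yaw": 0, "claw": 3},
  {"tx": 0, "ty": 0, "tz": 0, "yaw": 0, "claw": 3},
  {"tx": 0, "ty": 0, "tz": 0, "yaw": 0, "claw": 3},
])

```text
time_s: 5.5
position: [0.6589, -0.0388, 0.2154]
tool_rot: [[0.378, 0.926, -0.0], [0.926, -0.378, -0.0], [-0.0, -0.0, -1.0]]
ft_force: [-1.4, 0.7, -0.9]
grip_width: 0.0402
gripper_force: 30.7
```

```bash
python3 - <<'E'
from h import *
p=[]
for n in("top","scene"):
    im,d=env.get_image(n); cv2.imwrite(f"pics/{n}1.png",im[:,:,::-1]); p.append(im)
a=p[0][80:320,140:420]; b=p[1][100:340,80:360]
cv2.imwrite("pics/c1.png",cv2.resize(np.hstack([a,b]),None,fx=1.42,fy=1.42,interpolation=2)[:,:,::-1])
for n,c,st in blobs(p[0]): print(n,c.round(1),st[4])
print(env.observe()["position"])
E
```

```text
red [180.2  91.9] 152
red [198.2 143. ] 554
red [522.5 349.7] 897
yellow [261.5 168.5] 610
yellow [232.9 260.8] 335
blue [229.9 155.7] 535
blue [306.8 291.3] 300
[ 0.65884508 -0.03904056  0.21560422]
```

View pics/c1.png

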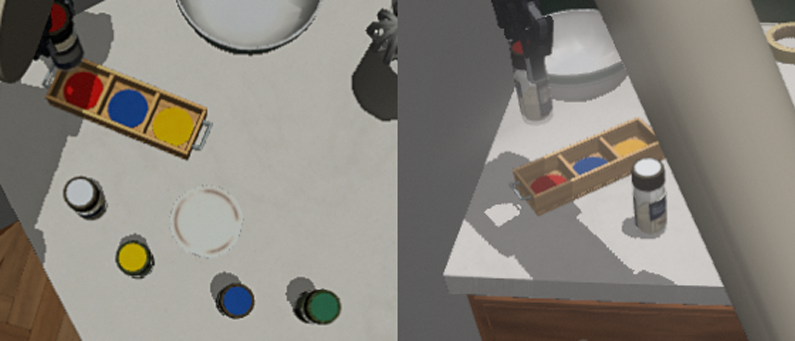

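The red jar hangs upright over its well in both views: top crop at about (62,45), scene crop at about (532,95). Lowering it.

Request:
servo_tool([
  {"tx": 0.06, "ty": 0.08, "tz": -1.5, "yaw": 0, "claw": 3},
  {"tx": 0, "ty": 0, "tz": -2.5, "yaw": 0, "claw": 3},
  {"tx": 0, "ty": 0, "tz": -2.5, "yaw": 0, "claw": 3},
  {"tx": 0, "ty": 0, "tz": -2, "yaw": 0, "claw": 3},
  {"tx": 0, "ty": 0, "tz": -1.5, "yaw": 0, "claw": 3},
  {"tx": 0, "ty": 0, "tz": -1, "yaw": 0, "claw": 3},
  {"tx": 0, "ty": 0, "tz": -0.5, "yaw": 0, "claw": 3},
  {"tx": 0, "ty": 0, "tz": -0.3, "yaw": 0, "claw": 3},
  {"tx": 0, "ty": 0, "tz": 0, "yaw": 0, "claw": 3},
  {"tx": 0, "ty": 0, "tz": 0, "yaw": 0, "claw": 3},
])

```text
time_s: 6.6
position: [0.6603, -0.0376, 0.098]
tool_rot: [[0.377, 0.926, 0.001], [0.926, -0.377, -0.0], [0.0, 0.001, -1.0]]
ft_force: [-0.7, -0.2, -1.0]
grip_width: 0.0401
gripper_force: 30.7
```

Request:
servo_tool([
  {"tx": 0, "ty": 0, "tz": -0.2, "yaw": 0, "claw": 3},
  {"tx": 0, "ty": 0, "tz": -0.1, "yaw": 0, "claw": 3},
  {"tx": 0, "ty": 0, "tz": 0, "yaw": 0, "claw": 3},
  {"tx": 0, "ty": 0, "tz": 0, "yaw": 0, "claw": 3},
])

```text
time_s: 7.0
position: [0.66, -0.0376, 0.0944]
tool_rot: [[0.377, 0.926, 0.0], [0.926, -0.377, -0.0], [0.0, 0.0, -1.0]]
ft_force: [0.2, 0.1, -2.0]
grip_width: 0.0399
gripper_force: 30.7
```

Request:
servo_tool([
  {"tx": 0, "ty": 0, "tz": -0.1, "yaw": 0, "claw": 3},
  {"tx": 0, "ty": 0, "tz": 0, "yaw": 0, "claw": 3},
  {"tx": 0, "ty": 0, "tz": 0, "yaw": 0, "claw": 3},
])

```text
time_s: 7.3
position: [0.6601, -0.0375, 0.0941]
tool_rot: [[0.377, 0.926, 0.001], [0.926, -0.377, -0.0], [0.0, 0.001, -1.0]]
ft_force: [-2.4, 0.3, 6.1]
grip_width: 0.0402
gripper_force: 31.4
```

Contact felt at 0.094. Release, rise, and go to yellow.

Request:
servo_tool([
  {"tx": 0, "ty": 0, "tz": 0, "yaw": 0, "claw": 4.3},
  {"tx": 0, "ty": 0, "tz": 0, "yaw": 0, "claw": 4.8},
  {"tx": 0, "ty": 0, "tz": 0, "yaw": 0, "claw": 5.5},
  {"tx": 0, "ty": 0, "tz": 0, "yaw": 0, "claw": 7},
  {"tx": 0, "ty": 0, "tz": 0, "yaw": 0, "claw": 7},
  {"tx": 0, "ty": 0, "tz": 0, "yaw": 0, "claw": 7},
  {"tx": 0, "ty": 0, "tz": 1, "yaw": 0, "claw": 7},
  {"tx": 0, "ty": 0, "tz": 3, "yaw": 0, "claw": 7},
  {"tx": 0, "ty": 0, "tz": 3, "yaw": 0, "claw": 7},
  {"tx": 0, "ty": 0, "tz": 3, "yaw": 0, "claw": 7},
  {"tx": -1.7, "ty": -0.6, "tz": 2, "yaw": 0, "claw": 7},
  {"tx": -3, "ty": -1.05, "tz": 0, "yaw": 0, "claw": 7},
  {"tx": -4, "ty": -1.4, "tz": 0, "yaw": 0, "claw": 7},
  {"tx": -4, "ty": -1.4, "tz": 0, "yaw": 0, "claw": 7},
  {"tx": -4, "ty": -1.4, "tz": 0, "yaw": 0, "claw": 7},
  {"tx": -4, "ty": -1.4, "tz": 0, "yaw": 0, "claw": 7},
  {"tx": -2, "ty": -0.7, "tz": 0, "yaw": 0, "claw": 7},
  {"tx": -1, "ty": -0.33, "tz": 0, "yaw": 0, "claw": 7},
  {"tx": 0, "ty": 0, "tz": 0, "yaw": 0, "claw": 7},
  {"tx": 0, "ty": 0, "tz": 0, "yaw": 0, "claw": 7},
])

```text
time_s: 9.3
position: [0.4239, -0.1204, 0.2137]
tool_rot: [[0.377, 0.926, 0.001], [0.926, -0.377, -0.0], [0.0, 0.001, -1.0]]
ft_force: [-0.6, -0.2, -0.2]
grip_width: 0.0702
gripper_force: 0.0
```

```bash
python3 - <<'E'
from h import *
im,d=env.get_image("top")
for n,c,st in blobs(im):
  if n!="green": print(n,c.round(1),st[4],depthpt("top",c,d).round(4),onplane("top",c,.113).round(4)[:2])
im2,d=env.get_image("scene"); cv2.imwrite("pics/c2.png",cv2.resize(np.hstack([im[80:320,140:420],im2[100:340,80:360]]),None,fx=1.42,fy=1.42,interpolation=2)[:,:,::-1])
E
```

```text
red [188.3 122.6] 277 [ 0.6597 -0.0377  0.1147] [ 0.6604 -0.0374]
red [200.3 147.1] 205 [ 0.6404 -0.0479  0.0399] [ 0.6159 -0.06  ]
red [522.5 349.7] 890 [ 0.2719 -0.6252  0.0575] [ 0.2783 -0.5949]
yellow [261.5 168.5] 608 [ 0.6084 -0.1627  0.0096] [ 0.5789 -0.1654]
blue [229.9 155.8] 536 [ 0.6336 -0.1011  0.0094] [ 0.601  -0.1112]
blue [306.8 291.3] 300 [ 0.374  -0.2419  0.1065] [ 0.3739 -0.2414]
```

View pics/c2.png

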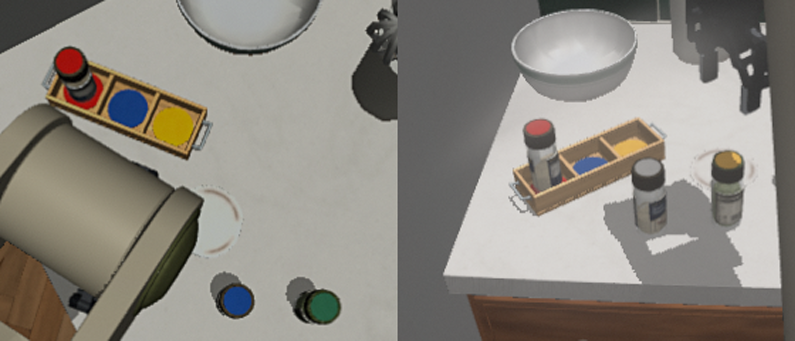

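Red stands upright and centred in its well (top crop 70,60; scene crop 542,150). Now grasp yellow.

Request:
servo_tool([
  {"tx": -0.07, "ty": 0, "tz": -2, "yaw": 0, "claw": 7},
  {"tx": 0, "ty": 0, "tz": -3, "yaw": 0, "claw": 7},
  {"tx": 0, "ty": 0, "tz": -3, "yaw": 0, "claw": 7},
  {"tx": 0, "ty": 0, "tz": -2.3, "yaw": 0, "claw": 7},
  {"tx": 0, "ty": 0, "tz": -1.5, "yaw": 0, "claw": 7},
  {"tx": 0, "ty": 0, "tz": -0.9, "yaw": 0, "claw": 7},
  {"tx": 0, "ty": 0, "tz": 0, "yaw": 0, "claw": 7},
  {"tx": 0, "ty": 0, "tz": 0, "yaw": 0, "claw": 5},
  {"tx": 0, "ty": 0, "tz": 0, "yaw": 0, "claw": 4.6},
  {"tx": 0, "ty": 0, "tz": 0, "yaw": 0, "claw": 4.3},
  {"tx": 0, "ty": 0, "tz": 0, "yaw": 0, "claw": 4},
  {"tx": 0, "ty": 0, "tz": 0, "yaw": 0, "claw": 3.5},
  {"tx": 0, "ty": 0, "tz": 0, "yaw": 0, "claw": 3},
  {"tx": 0, "ty": 0, "tz": 0, "yaw": 0, "claw": 3},
  {"tx": 0, "ty": 0, "tz": 0, "yaw": 0, "claw": 3},
  {"tx": 0, "ty": 0, "tz": 0, "yaw": 0, "claw": 3},
])

```text
time_s: 11.0
position: [0.4225, -0.1205, 0.087]
tool_rot: [[0.378, 0.926, 0.001], [0.926, -0.378, -0.001], [-0.0, 0.001, -1.0]]
ft_force: [-2.3, 0.0, 6.5]
grip_width: 0.0398
gripper_force: 29.4
```

Request:
servo_tool([
  {"tx": 0, "ty": 0, "tz": 1, "yaw": 0, "claw": 3},
  {"tx": 0, "ty": 0, "tz": 2, "yaw": 0, "claw": 3},
  {"tx": 0, "ty": 0, "tz": 3, "yaw": 0, "claw": 3},
  {"tx": 0, "ty": 0, "tz": 3, "yaw": 0, "claw": 3},
  {"tx": 0, "ty": 0, "tz": 3, "yaw": 0, "claw": 3},
  {"tx": 1, "ty": -0.25, "tz": 0.8, "yaw": 0, "claw": 3},
  {"tx": 2, "ty": -0.45, "tz": 0, "yaw": 0, "claw": 3},
  {"tx": 2.4, "ty": -0.5, "tz": 0, "yaw": 0, "claw": 3},
  {"tx": 2.4, "ty": -0.5, "tz": 0, "yaw": 0, "claw": 3},
  {"tx": 2.4, "ty": -0.5, "tz": 0, "yaw": 0, "claw": 3},
  {"tx": 2.4, "ty": -0.5, "tz": 0, "yaw": 0, "claw": 3},
  {"tx": 2.4, "ty": -0.5, "tz": 0, "yaw": 0, "claw": 3},
  {"tx": 2, "ty": -0.5, "tz": 0, "yaw": 0, "claw": 3},
  {"tx": 1.1, "ty": -0.35, "tz": 0, "yaw": 0, "claw": 3},
  {"tx": 0.55, "ty": -0.15, "tz": 0, "yaw": 0, "claw": 3},
  {"tx": 0, "ty": 0, "tz": 0, "yaw": 0, "claw": 3},
  {"tx": 0, "ty": 0, "tz": 0, "yaw": 0, "claw": 3},
])

```text
time_s: 12.7
position: [0.6083, -0.1621, 0.2146]
tool_rot: [[0.377, 0.926, -0.0], [0.926, -0.377, 0.0], [0.0, -0.0, -1.0]]
ft_force: [-0.7, 0.6, -1.3]
grip_width: 0.0398
gripper_force: 30.8
```

Request:
servo_tool([
  {"tx": 0.07, "ty": -0.06, "tz": -1.5, "yaw": 0, "claw": 3},
  {"tx": 0, "ty": 0, "tz": -2.5, "yaw": 0, "claw": 3},
  {"tx": 0, "ty": 0, "tz": -2.5, "yaw": 0, "claw": 3},
  {"tx": 0, "ty": 0, "tz": -2, "yaw": 0, "claw": 3},
  {"tx": 0, "ty": 0, "tz": -1.5, "yaw": 0, "claw": 3},
  {"tx": 0, "ty": 0, "tz": -1, "yaw": 0, "claw": 3},
  {"tx": 0, "ty": 0, "tz": -0.5, "yaw": 0, "claw": 3},
  {"tx": 0, "ty": 0, "tz": -0.2, "yaw": 0, "claw": 3},
  {"tx": 0, "ty": 0, "tz": -0.1, "yaw": 0, "claw": 3},
  {"tx": 0, "ty": 0, "tz": 0, "yaw": 0, "claw": 3},
  {"tx": 0, "ty": 0, "tz": 0, "yaw": 0, "claw": 3},
])

```text
time_s: 13.8
position: [0.6097, -0.163, 0.0969]
tool_rot: [[0.377, 0.926, 0.001], [0.926, -0.377, -0.0], [-0.0, 0.001, -1.0]]
ft_force: [-1.4, -0.1, -1.5]
grip_width: 0.0404
gripper_force: 30.8
```

Request:
servo_tool([
  {"tx": 0, "ty": 0, "tz": -0.1, "yaw": 0, "claw": 3},
  {"tx": 0, "ty": 0, "tz": -0.1, "yaw": 0, "claw": 3},
  {"tx": 0, "ty": 0, "tz": 0, "yaw": 0, "claw": 3},
  {"tx": 0, "ty": 0, "tz": 0, "yaw": 0, "claw": 3},
])

```text
time_s: 14.2
position: [0.6096, -0.163, 0.0951]
tool_rot: [[0.377, 0.926, 0.001], [0.926, -0.377, -0.0], [-0.0, 0.001, -1.0]]
ft_force: [-1.5, 0.1, 5.7]
grip_width: 0.0405
gripper_force: 31.3
```

Request:
servo_tool([
  {"tx": 0, "ty": 0, "tz": 0, "yaw": 0, "claw": 4.3},
  {"tx": 0, "ty": 0, "tz": 0, "yaw": 0, "claw": 4.8},
  {"tx": 0, "ty": 0, "tz": 0, "yaw": 0, "claw": 5.5},
  {"tx": 0, "ty": 0, "tz": 0, "yaw": 0, "claw": 7},
  {"tx": 0, "ty": 0, "tz": 0, "yaw": 0, "claw": 7},
  {"tx": 0, "ty": 0, "tz": 0, "yaw": 0, "claw": 7},
  {"tx": 0, "ty": 0, "tz": 1, "yaw": 0, "claw": 7},
  {"tx": 0, "ty": 0, "tz": 3, "yaw": 0, "claw": 7},
  {"tx": 0, "ty": 0, "tz": 3, "yaw": 0, "claw": 7},
  {"tx": 0, "ty": 0, "tz": 3, "yaw": 0, "claw": 7},
  {"tx": -1.6, "ty": -0.5, "tz": 2, "yaw": 0, "claw": 7},
  {"tx": -3, "ty": -1, "tz": 0, "yaw": 0, "claw": 7},
  {"tx": -4, "ty": -1.4, "tz": 0, "yaw": 0, "claw": 7},
  {"tx": -4, "ty": -1.4, "tz": 0, "yaw": 0, "claw": 7},
  {"tx": -4, "ty": -1.3, "tz": 0, "yaw": 0, "claw": 7},
  {"tx": -4, "ty": -1.3, "tz": 0, "yaw": 0, "claw": 7},
  {"tx": -2, "ty": -0.7, "tz": 0, "yaw": 0, "claw": 7},
  {"tx": -1, "ty": -0.3, "tz": 0, "yaw": 0, "claw": 7},
  {"tx": 0, "ty": 0, "tz": 0, "yaw": 0, "claw": 7},
  {"tx": 0, "ty": 0, "tz": 0, "yaw": 0, "claw": 7},
])

```text
time_s: 16.2
position: [0.3742, -0.242, 0.2146]
tool_rot: [[0.377, 0.926, 0.001], [0.926, -0.377, -0.0], [-0.0, 0.001, -1.0]]
ft_force: [0.5, 0.6, 0.5]
grip_width: 0.0697
gripper_force: 0.0
```

```bash
python3 - <<'E'
from h import *
im,d=env.get_image("top")
for n,c,st in blobs(im):
  if n!="green": print(n,c.round(1),st[4],depthpt("top",c,d).round(4),onplane("top",c,.113).round(4)[:2])
im2,d=env.get_image("scene"); cv2.imwrite("pics/c3.png",cv2.resize(np.hstack([im[80:320,140:420],im2[100:340,80:360]]),None,fx=1.42,fy=1.42,interpolation=2)[:,:,::-1])
E
```

```text
red [188.4 122.6] 277 [ 0.6597 -0.0378  0.1146] [ 0.6603 -0.0374]
red [200.3 147.2] 206 [ 0.6406 -0.0477  0.0391] [ 0.6159 -0.06  ]
red [522.4 349.7] 904 [ 0.272  -0.6248  0.0576] [ 0.2783 -0.5947]
yellow [260.  150.7] 297 [ 0.6097 -0.1625  0.1153] [ 0.6105 -0.1625]
yellow [262.5 173.9] 233 [ 0.5906 -0.1655  0.0353] [ 0.5694 -0.1673]
blue [230.  155.8] 534 [ 0.6336 -0.1011  0.0092] [ 0.601  -0.1113]
```

View pics/c3.png

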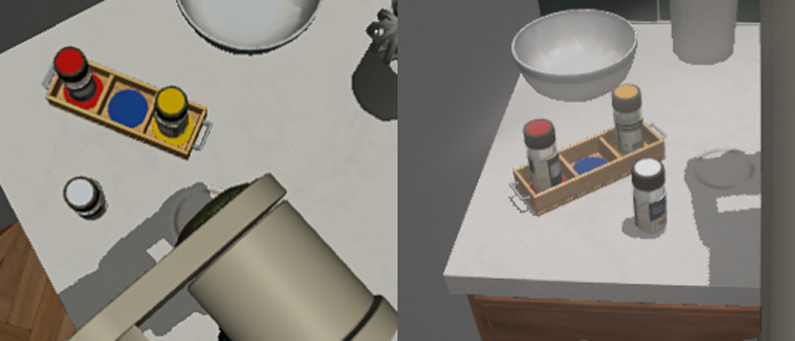

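Yellow stands upright in its well (top crop 172,98) next to red, with white undisturbed. Now blue.

Request:
servo_tool([
  {"tx": 0, "ty": 0, "tz": -2, "yaw": 0, "claw": 7},
  {"tx": 0, "ty": 0, "tz": -3, "yaw": 0, "claw": 7},
  {"tx": 0, "ty": 0, "tz": -3, "yaw": 0, "claw": 7},
  {"tx": 0, "ty": 0, "tz": -2.3, "yaw": 0, "claw": 7},
  {"tx": 0, "ty": 0, "tz": -1.5, "yaw": 0, "claw": 7},
  {"tx": 0, "ty": 0, "tz": -1, "yaw": 0, "claw": 7},
  {"tx": 0, "ty": 0, "tz": 0, "yaw": 0, "claw": 7},
  {"tx": 0, "ty": 0, "tz": 0, "yaw": 0, "claw": 5},
  {"tx": 0, "ty": 0, "tz": 0, "yaw": 0, "claw": 4.6},
  {"tx": 0, "ty": 0, "tz": 0, "yaw": 0, "claw": 4.3},
  {"tx": 0, "ty": 0, "tz": 0, "yaw": 0, "claw": 4},
  {"tx": 0, "ty": 0, "tz": 0, "yaw": 0, "claw": 3.5},
  {"tx": 0, "ty": 0, "tz": 0, "yaw": 0, "claw": 3},
  {"tx": 0, "ty": 0, "tz": 0, "yaw": 0, "claw": 3},
  {"tx": 0, "ty": 0, "tz": 0, "yaw": 0, "claw": 3},
  {"tx": 0, "ty": 0, "tz": 0, "yaw": 0, "claw": 3},
])

```text
time_s: 17.9
position: [0.3736, -0.2421, 0.087]
tool_rot: [[0.378, 0.926, 0.001], [0.926, -0.378, -0.001], [-0.001, 0.001, -1.0]]
ft_force: [-0.8, 1.0, 6.5]
grip_width: 0.04
gripper_force: 29.4
```

Request:
servo_tool([
  {"tx": 0, "ty": 0, "tz": 1, "yaw": 0, "claw": 3},
  {"tx": 0, "ty": 0, "tz": 2, "yaw": 0, "claw": 3},
  {"tx": 0, "ty": 0, "tz": 3, "yaw": 0, "claw": 3},
  {"tx": 0, "ty": 0, "tz": 3, "yaw": 0, "claw": 3},
  {"tx": 0, "ty": 0, "tz": 3, "yaw": 0, "claw": 3},
  {"tx": 1, "ty": 0.5, "tz": 1.5, "yaw": 0, "claw": 3},
  {"tx": 2, "ty": 1.1, "tz": 0.5, "yaw": 0, "claw": 3},
  {"tx": 2.5, "ty": 1.4, "tz": 0, "yaw": 0, "claw": 3},
  {"tx": 2.5, "ty": 1.4, "tz": 0, "yaw": 0, "claw": 3},
  {"tx": 2.5, "ty": 1.4, "tz": 0, "yaw": 0, "claw": 3},
  {"tx": 2.5, "ty": 1.4, "tz": 0, "yaw": 0, "claw": 3},
  {"tx": 2.5, "ty": 1.3, "tz": 0, "yaw": 0, "claw": 3},
  {"tx": 2.5, "ty": 1.3, "tz": 0, "yaw": 0, "claw": 3},
  {"tx": 2.5, "ty": 1.3, "tz": 0, "yaw": 0, "claw": 3},
  {"tx": 2.5, "ty": 1.3, "tz": 0, "yaw": 0, "claw": 3},
  {"tx": 2, "ty": 1.1, "tz": 0, "yaw": 0, "claw": 3},
  {"tx": 1, "ty": 0.6, "tz": 0, "yaw": 0, "claw": 3},
  {"tx": 0, "ty": 0, "tz": 0, "yaw": 0, "claw": 3},
  {"tx": 0, "ty": 0, "tz": 0, "yaw": 0, "claw": 3},
])

```text
time_s: 19.8
position: [0.6328, -0.1013, 0.2265]
tool_rot: [[0.378, 0.926, -0.0], [0.926, -0.378, -0.0], [-0.0, -0.0, -1.0]]
ft_force: [-0.0, -1.7, -1.6]
grip_width: 0.0398
gripper_force: 30.6
```

Request:
servo_tool([
  {"tx": 0.1, "ty": 0.05, "tz": -1.5, "yaw": 0, "claw": 3},
  {"tx": 0, "ty": 0, "tz": -2, "yaw": 0, "claw": 3},
  {"tx": 0, "ty": 0, "tz": -2, "yaw": 0, "claw": 3},
  {"tx": 0, "ty": 0, "tz": -2, "yaw": 0, "claw": 3},
  {"tx": 0, "ty": 0, "tz": -2, "yaw": 0, "claw": 3},
  {"tx": 0, "ty": 0, "tz": -1.5, "yaw": 0, "claw": 3},
  {"tx": 0, "ty": 0, "tz": -1, "yaw": 0, "claw": 3},
  {"tx": 0, "ty": 0, "tz": -0.5, "yaw": 0, "claw": 3},
  {"tx": 0, "ty": 0, "tz": -0.3, "yaw": 0, "claw": 3},
  {"tx": 0, "ty": 0, "tz": -0.1, "yaw": 0, "claw": 3},
  {"tx": 0, "ty": 0, "tz": 0, "yaw": 0, "claw": 3},
  {"tx": 0, "ty": 0, "tz": 0, "yaw": 0, "claw": 3},
])

```text
time_s: 21.0
position: [0.6347, -0.1005, 0.0979]
tool_rot: [[0.377, 0.926, 0.001], [0.926, -0.377, -0.0], [0.0, 0.001, -1.0]]
ft_force: [-0.1, 0.3, -0.4]
grip_width: 0.04
gripper_force: 30.6
```

Request:
servo_tool([
  {"tx": 0, "ty": 0, "tz": -0.1, "yaw": 0, "claw": 3},
  {"tx": 0, "ty": 0, "tz": -0.1, "yaw": 0, "claw": 3},
  {"tx": 0, "ty": 0, "tz": 0, "yaw": 0, "claw": 3},
  {"tx": 0, "ty": 0, "tz": 0, "yaw": 0, "claw": 3},
])

```text
time_s: 21.4
position: [0.6345, -0.1004, 0.0953]
tool_rot: [[0.377, 0.926, -0.0], [0.926, -0.377, 0.0], [0.0, -0.0, -1.0]]
ft_force: [-0.7, -0.4, -1.3]
grip_width: 0.0396
gripper_force: 30.6
```

Request:
servo_tool([
  {"tx": 0, "ty": 0, "tz": -0.1, "yaw": 0, "claw": 3},
  {"tx": 0, "ty": 0, "tz": 0, "yaw": 0, "claw": 3},
  {"tx": 0, "ty": 0, "tz": 0, "yaw": 0, "claw": 3},
])

```text
time_s: 21.7
position: [0.6346, -0.1004, 0.095]
tool_rot: [[0.377, 0.926, 0.001], [0.926, -0.377, -0.0], [0.0, 0.001, -1.0]]
ft_force: [-1.6, 0.3, 5.9]
grip_width: 0.0401
gripper_force: 31.3
```

Request:
servo_tool([
  {"tx": 0, "ty": 0, "tz": 0, "yaw": 0, "claw": 4.3},
  {"tx": 0, "ty": 0, "tz": 0, "yaw": 0, "claw": 4.8},
  {"tx": 0, "ty": 0, "tz": 0, "yaw": 0, "claw": 5.5},
  {"tx": 0, "ty": 0, "tz": 0, "yaw": 0, "claw": 7},
  {"tx": 0, "ty": 0, "tz": 0, "yaw": 0, "claw": 7},
  {"tx": 0, "ty": 0, "tz": 0, "yaw": 0, "claw": 7},
  {"tx": 0, "ty": 0, "tz": 1, "yaw": 0, "claw": 7},
  {"tx": 0, "ty": 0, "tz": 3, "yaw": 0, "claw": 7},
  {"tx": 0, "ty": 0, "tz": 3, "yaw": 0, "claw": 7},
  {"tx": 0, "ty": 0, "tz": 3, "yaw": 0, "claw": 7},
  {"tx": -1.5, "ty": -1, "tz": 3, "yaw": 0, "claw": 7},
  {"tx": -3, "ty": -2, "tz": 0, "yaw": 0, "claw": 7},
  {"tx": -3, "ty": -2, "tz": 0, "yaw": 0, "claw": 7},
  {"tx": -3, "ty": -2, "tz": 0, "yaw": 0, "claw": 7},
  {"tx": -3, "ty": -2, "tz": 0, "yaw": 0, "claw": 7},
  {"tx": -3, "ty": -2, "tz": 0, "yaw": 0, "claw": 7},
  {"tx": -3, "ty": -2, "tz": 0, "yaw": 0, "claw": 7},
  {"tx": -1.5, "ty": -1, "tz": 0, "yaw": 0, "claw": 7},
  {"tx": 0, "ty": 0, "tz": 0, "yaw": 0, "claw": 7},
  {"tx": 0, "ty": 0, "tz": 0, "yaw": 0, "claw": 7},
])

```text
time_s: 23.7
position: [0.4248, -0.2405, 0.225]
tool_rot: [[0.378, 0.926, 0.001], [0.926, -0.378, -0.001], [-0.0, 0.001, -1.0]]
ft_force: [0.7, 0.2, -0.3]
grip_width: 0.07
gripper_force: 0.0
```

```bash
python3 - <<'E'
from h import *
im,d=env.get_image("top")
for n,c,st in blobs(im):
  print(n,c.round(1),st[4],depthpt("top",c,d).round(4),onplane("top",c,.113).round(4)[:2])
im2,d=env.get_image("scene"); cv2.imwrite("pics/c4.png",cv2.resize(np.hstack([im[80:320,140:420],im2[100:340,80:360]]),None,fx=1.42,fy=1.42,interpolation=2)[:,:,::-1])
E
```

```text
red [188.3 122.6] 278 [ 0.6597 -0.0377  0.1146] [ 0.6603 -0.0374]
red [200.4 147.1] 204 [ 0.6411 -0.0479  0.0382] [ 0.616  -0.0603]
red [522.3 349.7] 916 [ 0.2721 -0.6245  0.0579] [ 0.2783 -0.5945]
yellow [260.1 150.8] 298 [ 0.6099 -0.1626  0.1145] [ 0.6104 -0.1626]
yellow [262.4 173.9] 230 [ 0.5904 -0.1653  0.0362] [ 0.5694 -0.1671]
blue [223.6 136.6] 249 [ 0.6343 -0.0996  0.1156] [ 0.6353 -0.0993]
blue [232.1 160.9] 170 [ 0.6173 -0.1075  0.029 ] [ 0.5919 -0.1153]
```

View pics/c4.png

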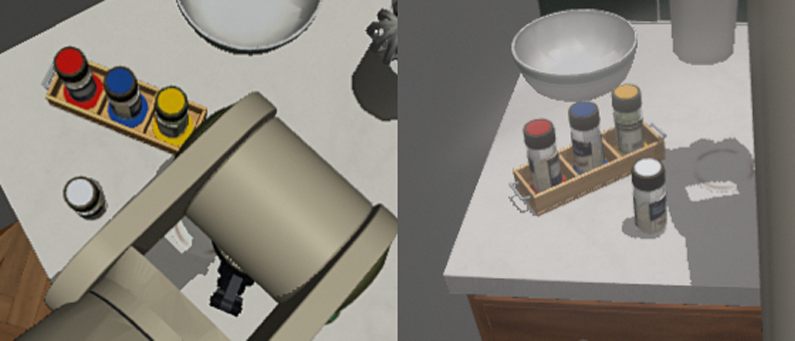

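All three jars stand upright in their matching wells: red (70,60), blue (121,80) and yellow (172,98) in the top crop. White is unmoved and the gripper is clear.

```bash
python3 -c "
from rig import env
print(env.close_job())"
```

```text
the job is handed in; nothing more can be done
None
```

The red, yellow and blue jars stand upright in the wells with matching pads, confirmed in the last pictures. White is where it was; green was not approached, though the arm hid it in that last view. The job was handed in after about 24 s.

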